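Restock the coffee capsule holder in a hotel room

ROBOT

A 6-joint arm with a two-finger parallel gripper is mounted at the origin on the work surface. World frame = base frame: x ahead of the robot, y to its left, z up, the work surface at z = 0. Lengths are in m, angles in rad, forces in N, time in s.
With the tool pointing down it reaches from about 0.225 to 0.875 m from the base axis. Payload 3.4 kg.
Tool frame: the origin (TCP) lies between the finger pads; the fingertips stand 8 mm ahead of it and the grasp point (between the pads) lies 11 mm behind it; z points along the fingers, y is the line along which they close (so a half turn about z gives the same grasp; the last joint's range is limited). The gripper opens to 85 mm and grips with 20 to 120 N. Pads are 22 mm wide; open, the fingers measure 114 mm over their backs; the gripper's body (76 mm by 85 mm) begins 54 mm behind the grasp point. The pads swing forward as they close: fully open they stand 13 mm farther back than shut.
Start: joints at [1.023, 0.276, 1.505, -0, 1.361, -0.121], TCP at [0.238, 0.523, 0.239] pointing down, gripper open.
Joint ranges: [-2.89, 2.89], [-0.75, 2.08], [0.22, 2.7], [-1.18, 4.32], [0.11, 2.71], [-2.7, 2.7]. Speed limits (rad/s): [2.57, 2.57, 3.14, 3.14, 3.14, 3.14].

INTERFACE

Orientations are given as a unit quaternion [w, x, y, z].
In Python, from rig import manip gives the robot as it stands.
- The arm moves only by the tool move_arm, never from a script. Its argument "deltas" is a list that holds one entry, the list of rows, each a list of 5 numbers: the shift along the tool's x, y, z normalised to -1 to 1, where 1 is 80 cm, then the turn about the tool's z normalised to -1 to 1, where 1 is 120 degrees, then the closure, from -1 (fully open) to 1 (shut). In form: [[[tx, ty, tz, twist, grip], ...]]. A call has 1 to 12 rows; each row is the pose to reach, as a shift and turn from the pose commanded when the call began, along the tool's axes at that moment; what a row does not reach only later rows make up. A row lasts 1/10 s, in which the tool goes at most 50 mm and 8.59 degrees, less where a joint would pass 70% of its speed; a pose out of reach is approached as far as the arm can. A call with a number of a shift or a turn outside -1 to 1 is refused whole. A call with a gripper value outside its range is refused whole. The fingers move at their own pace and stop on an object; "squeeze" is the grip in N (left out, the last holds). Time passes only in rows, so rows that repeat a pose let the fingers close. It gives the time, the measured TCP pose, the force, the opening and the grip force at its end, in the units of the state.
- manip.get_state(): the state, without advancing time (a new reading comes with each control period).
- manip.get_image(name): name is "scene" or "side" or "wrist"; returns the picture (480x640x3 uint8, red, green, blue); there is no depth.
- manip.camera_params(name): a dict with "fx", "fy", "cx", "cy" (pixels), "dist" ([k1, k2, p1, p2, k3] as OpenCV has them; the pictures are not rectified), "R" (3x3) and "t" (3): a world point X has camera coordinates R X + t; the wrist camera has in their place "tool_from_camera" (4x4, takes a point from camera to tool coordinates, whose origin is the TCP and whose axes are the flange's). Camera axes: x right, y down, z forward; pixel columns grow to the right and rows downward; lengths in m; the calibration is good to about 2 mm. A picture is of the moment at which its call begins: read the wrist's pose just before it. camera_params takes no time and is no camera call.
- manip.sign_off(): hands the job in; it is judged then, once.
The state is a dict: "clock": time; "qpos": joint angles; "qd": joint speeds; "effort": joint torques, N m; "position": TCP position; "ee_rot": TCP orientation; "contact_force": force on the tool from outside, world axes, zero at the start; "moment": the same for the moment, N m; "width": finger opening in m; "gripper_force": force on a finger pad.
Only numpy, scipy, OpenCV 4.12 (cv2) and the standard library are available. Lean on these libraries where they do the work, as an engineer would, in place of code of your own. Each camera call takes 0.05 s, during which the arm holds its last target. There are 200 camera calls.

TASK

The used coffee capsule is still sitting in the capsule holder. First take it out and push it down through the swing flap on top of the little bin, so that it drops inside and the flap closes again behind it; then stock the holder with the three fresh capsules standing about the desk, one in each well, each sitting flat on the floor of its well with the dome up. Leave the two creamer pots where they are.

Things in the scene. Friction and masses are not known exactly. Their poses are not given: they have to be found in the camera images.
- fresh0: fresh coffee capsule, bare aluminium, standing on the desk on its flat rim with the dome up: rim 38 mm diameter and 3 mm thick, above it a body of 31 mm diameter tapering to 29 mm at 23 mm height, then a cone to a small flat top of 18 mm at 32 mm; 14 g, give or take 30 %. Origin: centre of its underside; z up along its axis. The three fresh ones are alike
- fresh1: fresh coffee capsule, bare aluminium, standing on the desk on its flat rim with the dome up: rim 38 mm diameter and 3 mm thick, above it a body of 31 mm diameter tapering to 29 mm at 23 mm height, then a cone to a small flat top of 18 mm at 32 mm; 14 g, give or take 30 %. Origin: centre of its underside; z up along its axis. The three fresh ones are alike
- fresh2: fresh coffee capsule, bare aluminium, standing on the desk on its flat rim with the dome up: rim 38 mm diameter and 3 mm thick, above it a body of 31 mm diameter tapering to 29 mm at 23 mm height, then a cone to a small flat top of 18 mm at 32 mm; 14 g, give or take 30 %. Origin: centre of its underside; z up along its axis. The three fresh ones are alike
- used: the used coffee capsule, bare aluminium, sitting rim down in one of the wells of the holder at the start: rim and body as of a fresh capsule, but with its top squashed flat (25 mm wide, 26 mm high in all) and pierced with five pinholes. Origin: centre of its underside; z up
- holder: capsule holder, fixed to the desk: a round pale wooden base of 160 mm diameter, 5 mm thick, carrying three round black cups in a triangle, centres 48 mm from its axis, 83 mm from one another. It stands at any yaw. Origin: centre of its underside
- well0 (a point): centre of the floor of one of the holder's three wells, 6 mm above the desk: a round cup 50 mm wide inside and 58 mm outside, its rim 8 mm above this floor; a capsule stands in it on its rim with 6 mm of play all round (the used capsule is here at the start)
- well1 (a point): centre of the floor of one of the holder's three wells, 6 mm above the desk: a round cup 50 mm wide inside and 58 mm outside, its rim 8 mm above this floor; a capsule stands in it on its rim with 6 mm of play all round (empty at the start)
- well2 (a point): centre of the floor of one of the holder's three wells, 6 mm above the desk: a round cup 50 mm wide inside and 58 mm outside, its rim 8 mm above this floor; a capsule stands in it on its rim with 6 mm of play all round (empty at the start)
- bin: counter bin, fixed to the desk: dark steel box 130 mm (its x) by 160 mm (its y), 112 mm high, with a pale wooden frame on top around a window of 92 by 132 mm that is closed by a swing flap. Inner floor 4 mm above the desk. Origin: centre of its underside, z up; the flap's hinge runs along y on the +x side of the window, 44 mm from the centre
- bin_flap (a joint): swing flap in the bin's top: steel plate 85 mm (bin x) by 126 mm (bin y), 4 mm thick, top face 111 mm above the desk. 0 closed; grows as the free (-x) edge swings down into the bin, stop at 1.2 rad. A weak damped spring shuts it (0.3 N at 60 mm from the hinge to start, 0.6 N at 0.9 rad); a capsule resting on it does not open it and slides off only when it is swung well down
- flap_push (a point): point on the top face of the closed flap, 111 mm above the desk, 62 mm from the hinge, 24 mm from the free edge and on the centre line: a good place to push a capsule straight down through, fingers on its +y and -y sides (bin axes). Let go with its underside some 55 mm below here. Fixed to the bin
- creamer0: creamer pot, a bystander: white plastic, lower and wider than a capsule and widest at the top (50 mm diameter at the top, 34 mm at the foot, 18 mm high, a small pull tab). Origin: centre of its underside
- creamer1: creamer pot, a bystander: white plastic, lower and wider than a capsule and widest at the top (50 mm diameter at the top, 34 mm at the foot, 18 mm high, a small pull tab). Origin: centre of its underside
Things that resemble listed ones, but are neither listed nor needed, are in the scene too. Of the things that look like the holder, the largest one is meant.

How it is judged:
On the way, in this order (a step that is already met when the one before it is completed fails the run):
1. the used capsule is inside the bin and the flap has closed again (z of used in the frame of bin between -0.005 and 0.06 m and x of used in the frame of bin between -0.065 and 0.065 m and y of used in the frame of bin between -0.08 and 0.08 m and value of joint bin_flap below 0.1 rad), for 0.2 s.
2. each well holds a fresh capsule (((horizontal distance between fresh0 and well0 below 0.009 m and z of fresh0 in the frame of well0 between -0.003 and 0.003 m and angle between fresh0's own z axis and vertical below 0.12 rad) or (horizontal distance between fresh1 and well0 below 0.009 m and z of fresh1 in the frame of well0 between -0.003 and 0.003 m and angle between fresh1's own z axis and vertical below 0.12 rad) or (horizontal distance between fresh2 and well0 below 0.009 m and z of fresh2 in the frame of well0 between -0.003 and 0.003 m and angle between fresh2's own z axis and vertical below 0.12 rad)) and ((horizontal distance between fresh0 and well1 below 0.009 m and z of fresh0 in the frame of well1 between -0.003 and 0.003 m and angle between fresh0's own z axis and vertical below 0.12 rad) or (horizontal distance between fresh1 and well1 below 0.009 m and z of fresh1 in the frame of well1 between -0.003 and 0.003 m and angle between fresh1's own z axis and vertical below 0.12 rad) or (horizontal distance between fresh2 and well1 below 0.009 m and z of fresh2 in the frame of well1 between -0.003 and 0.003 m and angle between fresh2's own z axis and vertical below 0.12 rad)) and ((horizontal distance between fresh0 and well2 below 0.009 m and z of fresh0 in the frame of well2 between -0.003 and 0.003 m and angle between fresh0's own z axis and vertical below 0.12 rad) or (horizontal distance between fresh1 and well2 below 0.009 m and z of fresh1 in the frame of well2 between -0.003 and 0.003 m and angle between fresh1's own z axis and vertical below 0.12 rad) or (horizontal distance between fresh2 and well2 below 0.009 m and z of fresh2 in the frame of well2 between -0.003 and 0.003 m and angle between fresh2's own z axis and vertical below 0.12 rad))), for 0.2 s.
At the end, for the whole second after the job is handed in: The used capsule lies inside the bin with the flap closed (within 0.1 rad), and each of the three wells holds one fresh capsule: within 9 mm of the well's centre, its underside within 3 mm of the well's floor, dome up within 0.12 rad; all at rest and let go (all of step 1 and all of step 2 and linear speed of each of fresh0, fresh1, fresh2, used below 0.02 m/s); the robot touches nothing.
It fails at once if a creamer pot is moved by more than 30 mm (distance of any of creamer0, creamer1 from where it was at the start of the episode above 0.03 m).
It also fails if it takes over 72 s, if anything falls off the work surface, if the arm or the gripper's body presses on something with over 40 N, if the wrist force passes 120 N, or if a joint passes its speed limit or range.

## Working session

There is one attempt and no reset: what is moved stays moved. The work goes in short steps, Python scripts to look and compute and a tool call to move; the robot and the scene stay as the last step left them, time stands still between calls to the robot, and variables do not carry over. Pictures are saved under pics/ and viewed, at most 10 in all, crops included, and the job is handed in when it is done.

Besides the shell and the picture viewer there is one more tool, called after "Request:" in YAML: its name, and indented under it one key for each argument. move_arm: Moves the arm, as the interface text tells. Scaled input: -1 to 1 covers 80 cm each way for a shift and 120 degrees each way for a turn. Its arguments: {"type":"object","properties":{"deltas":{"type":"array","items":{"type":"array","items":{"type":"array","items":{"type":"number","minimum":-1,"maximum":1}}}},"squeeze":{"type":"number"}},"required":["deltas"]}

```bash
mkdir -p pics; ls; python3 - <<'E'
from rig import manip
import cv2,json
for n in ["scene","side"]:
    im=manip.get_image(n); cv2.imwrite(f"pics/{n}0.png",im[:,:,::-1])
    print(n,{k:(v.tolist() if hasattr(v,'tolist') else v) for k,v in manip.camera_params(n).items()})
print({k:(v.tolist() if hasattr(v,'tolist') else v) for k,v in manip.camera_params("wrist").items()})
print(manip.get_state())
E
```

```text
pics
scene {'fx': 466.1113265846851, 'fy': 466.1113265846851, 'cx': 308.2799331455515, 'cy': 237.2874179337834, 'dist': [-0.028023772125466386, 0.0, 0.0, 0.0, 0.0], 'R': [[-0.7318569649713392, 0.6814509580163708, 0.0031582655857501814], [0.4534122620401047, 0.49039992334897686, -0.7442615372374102], [-0.5087265507663377, -0.5432609934441163, -0.667880819867959]], 't': [0.3560660232943047, -0.1382752628554649, 1.1667910548250449]}
side {'fx': 436.4638511968648, 'fy': 436.4638511968648, 'cx': 317.4047039443888, 'cy': 239.86712352797485, 'dist': [-0.0737340835837201, 0.0, 0.0, 0.0, 0.0], 'R': [[0.9486438369423668, -0.316238272601107, -0.00825987733157249], [-0.24646471956340352, -0.7224662331329474, -0.6459858233686114], [0.19831795844501196, 0.6148462384409275, -0.7633047166323844]], 't': [-0.4734048747327327, 0.1809779092035754, 0.9361761958379247]}
{'fx': 332.8082407879364, 'fy': 332.8082407879364, 'cx': 319.48511371256075, 'cy': 241.25361631145677, 'dist': [-0.04382531854293686, 0.0, 0.0, 0.0, 0.0], 'tool_from_camera': [[0.0006119281303845457, -0.9467898730693227, -0.321851769914873
[... 214 characters left out ...]
 0.0, 1.0]]}
{'clock': 0.1, 'qpos': array([ 1.02299606e+00,  2.76510613e-01,  1.50598496e+00, -3.88932598e-06,
        1.36073045e+00, -1.20987512e-01]), 'qd': array([ 0.0013648 , -0.00122369, -0.0031188 ,  0.00048206,  0.00205548,
       -0.00032616]), 'effort': array([-7.47551658e-04, -4.17699122e+01, -2.46407086e+01, -2.01687417e-04,
        5.89025803e-03,  5.03399775e-07]), 'position': array([0.23779223, 0.5230217 , 0.23854687]), 'ee_rot': array([-2.66237308e-04,  2.11789759e-01,  9.77314909e-01, -7.72073126e-04]), 'contact_force': array([ 0.31830279, -0.23275976, -0.46763351]), 'moment': array([ 0.0013403 ,  0.00891307, -0.06942338]), 'gripper_force': 0.0, 'width': 0.08558896987472996}
```

View pics/scene0.png

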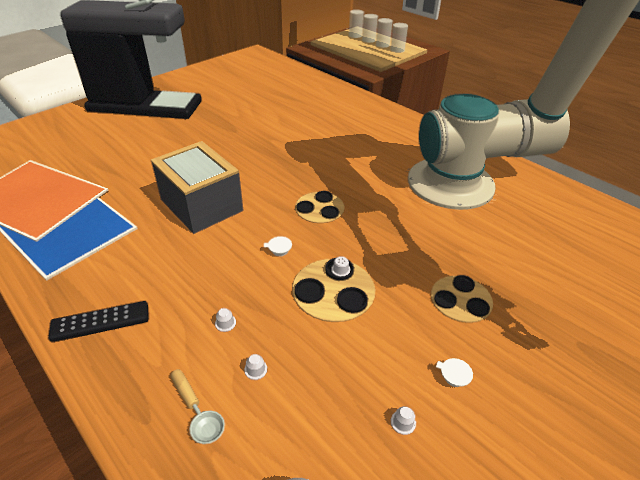

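View pics/side0.png

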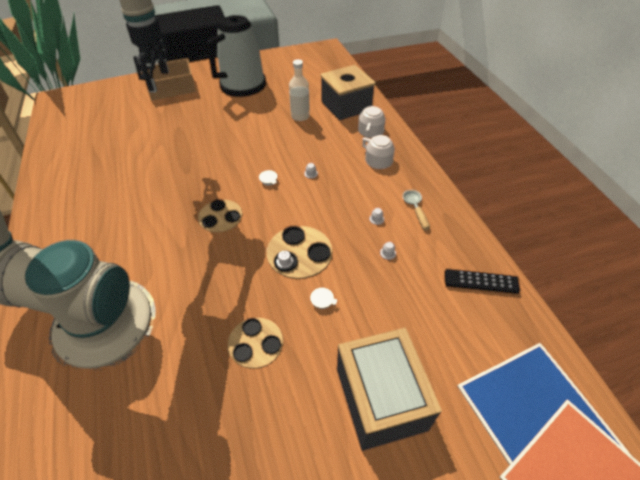

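The scene picture shows:
- **Holder:** the largest is at scene (334,289). The smaller lookalikes are at (320,206) and (463,299).
- **Used capsule:** pierced, standing in the holder's well at (341,266).
- **Fresh capsules:** (225,320), (255,366) and (403,420).
- **Creamers:** (280,246) and (456,372).
- **Bin:** the flap box at (197,185). The side view also has a lookalike box with a hole at (347,90).

I'll check these choices in one composite close crop.

```bash
cat > h.py <<'E'
import numpy as np, cv2
from rig import manip
from scipy.spatial.transform import Rotation as Ro
def cam(n):
    p=manip.camera_params(n); K=np.array([[p["fx"],0,p["cx"]],[0,p["fy"],p["cy"]],[0,0,1.]]); d=np.array(p["dist"])
    if n!="wrist": return K,d,np.array(p["R"]),np.array(p["t"])
    s=manip.get_state(); w,x,y,z=s["ee_rot"]; T=np.eye(4); T[:3,:3]=Ro.from_quat([x,y,z,w]).as_matrix(); T[:3,3]=s["position"]
    M=np.linalg.inv(T@np.array(p["tool_from_camera"])); return K,d,M[:3,:3],M[:3,3]
def onplane(c,uv,z):
    K,d,R,t=c; uv=np.array(uv,float).reshape(-1,1,2)
    r=np.c_[cv2.undistortPoints(uv,K,d)[:,0],np.ones(len(uv))]@R; o=-R.T@t
    return o+r*((z-o[2])/r[:,2])[:,None]
def proj(c,X):
    K,d,R,t=c; return cv2.projectPoints(np.array(X,float).reshape(-1,1,3),cv2.Rodrigues(R)[0],t,K,d)[0][:,0]
def totool(P):
    "world point -> tool-frame shift from the current TCP, in move units (/0.8)"
    s=manip.get_state(); w,x,y,z=s["ee_rot"]; return Ro.from_quat([x,y,z,w]).inv().apply(np.array(P)-s["position"])/0.8
E
python3 - <<'E'
from h import *
a=cv2.imread("pics/side0.png");b=cv2.imread("pics/scene0.png")
A=cv2.resize(a[322:447,328:453],(500,500),interpolation=cv2.INTER_CUBIC)  # x4
B=cv2.resize(b[140:232,145:245],(300,276),interpolation=cv2.INTER_CUBIC) # x3
C=cv2.resize(b[255:325,288:380],(300,228),interpolation=cv2.INTER_CUBIC)
o=np.zeros((504,800,3),np.uint8);o[:500,:500]=A;o[:276,500:]=B;o[276:504,500:]=C
cv2.imwrite("pics/crop.png",o)
S=cam("scene");D=cam("side")
print("flap scene",onplane(S,[(161,162),(192,147),(226,169),(196,185)],.111).round(3).tolist())
print("flap side",onplane(D,[(353,350),(397,337),(425,403),(383,418)],.111).round(3).tolist())
for n,p,q,z in [("f0",(225,313),(390,245),.032),("f1",(255,359),(377,210),.032),("f2",(404,410),(311,165),.032),("used",(342,260),(284,256),.032)]:
    print(n,onplane(S,p,z).round(3)[0],onplane(D,q,z).round(3)[0])
for n,p,q,z in [("holder",(334,289),(299,251),.005),("wA",(310,291),(293,235),.008),("wB",(352,300),(319,251),.008),("cr0",(281,245),(322,298),.018),("cr1",(457,372),(268,177),.018)]:
    print(n,onplane(S,p,z).round(3)[0],onplane(D,q,z).round(3)[0])
E
```

```text
flap scene [[0.556, -0.404, 0.111], [0.471, -0.412, 0.111], [0.467, -0.283, 0.111], [0.547, -0.277, 0.111]]
flap side [[0.473, -0.281, 0.111], [0.558, -0.283, 0.111], [0.551, -0.409, 0.111], [0.475, -0.409, 0.111]]
f0 [ 0.669 -0.018  0.032] [ 0.672 -0.024  0.032]
f1 [0.689 0.092 0.032] [0.689 0.092 0.032]
f2 [0.582 0.309 0.032] [0.585 0.313 0.032]
used [0.424 0.03  0.032] [0.426 0.025 0.032]
holder [0.471 0.056 0.005] [0.468 0.049 0.005]
wA [0.51  0.03  0.008] [0.469 0.1   0.008]
wB [0.468 0.1   0.008] [0.514 0.031 0.008]
cr0 [ 0.474 -0.096  0.018] [ 0.475 -0.104  0.018]
cr1 [0.462 0.323 0.018] [0.461 0.319 0.018]
```

View pics/crop.png

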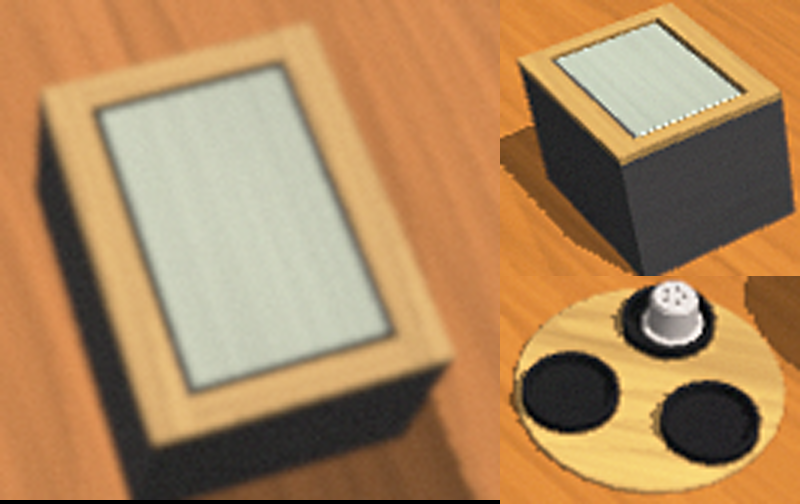

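The crop shows a plain steel flap. The dark gap is clearest along its long edge nearer the robot (scene (192,147) to (226,169)). The five pinholes on the capsule in the largest holder confirm it is the used one. I'm moving over the holder for a wrist view.

Request:
move_arm:
  deltas:
    - [[-0.56, -0.38, -0.025, -0.204, -1], [-0.56, -0.38, -0.025, -0.204, -1], [-0.56, -0.38, -0.025, -0.204, -1], [-0.56, -0.38, -0.025, -0.204, -1], [-0.56, -0.38, -0.025, -0.204, -1], [-0.56, -0.38, -0.025, -0.204, -1], [-0.56, -0.38, -0.025, -0.204, -1], [-0.56, -0.38, -0.025, -0.204, -1], [-0.56, -0.38, -0.025, -0.204, -1], [-0.56, -0.38, -0.025, -0.204, -1], [-0.56, -0.38, -0.025, -0.204, -1], [-0.56, -0.38, -0.025, -0.204, -1]]
  squeeze: 25

```text
clock: 1.3
position: [0.5231, 0.056, 0.2588]
ee_rot: [0.001, 0.003, 1.0, -0.001]
contact_force: [-0.4, 0.6, -0.4]
width: 0.0853
gripper_force: 0.0
```

```bash
python3 - <<'E'
from h import *
c=cam("wrist"); im=manip.get_image("wrist")[:,:,::-1].copy(); cv2.imwrite("pics/w1.png",im); np.savez("w1.npz",*c)
s=manip.get_state();print(s["clock"],s["position"],s["ee_rot"],s["qd"].round(3))
for n,P in dict(f0=(.67,-.02,.03),f1=(.689,.092,.03),f2=(.583,.31,.03),used=(.425,.028,.03),bin=(.51,-.345,.111)).items(): print(n,proj(c,P)[0].round())
E
```

```text
1.35 [0.5214336  0.05836238 0.25862464] [-2.45631904e-04  2.26193492e-03  9.99997368e-01 -2.95374049e-04] [ 0.059 -0.023  0.038  0.035  0.019  0.016]
f0 [260. 320.]
f1 [348. 333.]
f2 [533. 255.]
used [292. 113.]
bin [-100.  216.]
```

View pics/w1.png

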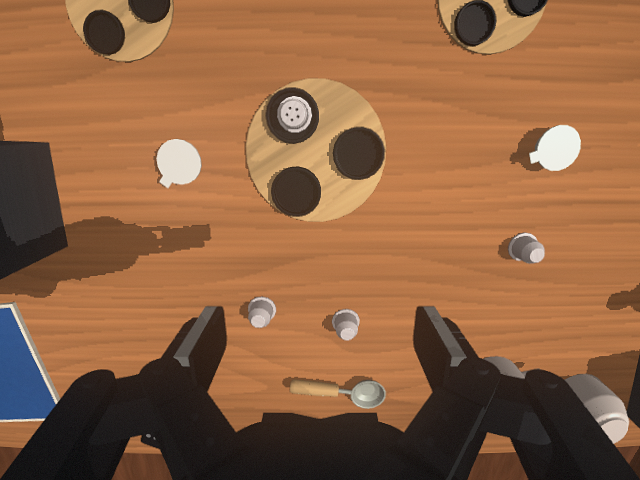

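The wrist view shows:
- **Holder:** centre at (316,150), with wells at (292,115, used), (357,153) and (296,191).
- **Fresh capsules:** (260,313), (346,325) and (527,248).
- **Creamers:** (180,162) and (558,148).

Next I'm fitting the exact positions from this view.

```bash
cat >> h.py <<'E'
def hull(c,p,prof):
    a=np.linspace(0,2*np.pi,40); X=np.vstack([np.c_[p[0]+r*np.cos(a),p[1]+r*np.sin(a),0*a+z+p[2]] for r,z in prof])
    return cv2.convexHull(proj(c,X).astype(np.float32))
FRESH=[(.019,0),(.019,.003),(.0145,.023),(.009,.032)]; USED=[(.019,0),(.019,.003),(.0145,.023),(.0125,.026)]; CUP=[(.029,.008)]
def cen(h):
    m=cv2.moments(h); return np.array([m["m10"]/m["m00"],m["m01"]/m["m00"]]),m["m00"]
def fit(c,mask,seed,p,prof):
    "blob of the mask nearest seed pixel; fit p (x,y) so that the model outline has the same centroid"
    n,l,st,ce=cv2.connectedComponentsWithStats(mask.astype(np.uint8)); ok=[i for i in range(1,n) if st[i,4]>150]
    i=min(ok,key=lambda i:np.hypot(*(ce[i]-seed))); cs=max(cv2.findContours((l==i).astype(np.uint8),0,1)[0],key=len)
    t,A=cen(cv2.convexHull(cs).astype(np.float32)); p=np.array(p,float)
    for _ in range(8):
        h,_a=cen(hull(c,p,prof)); zc=p[2]+.01; d=onplane(c,[t],zc)[0]-onplane(c,[h],zc)[0]; p[:2]+=d[:2]
    return p,A/cen(hull(c,p,prof))[1]
E
python3 - <<'E'
from h import *
z=np.load("w1.npz"); c=tuple(z[k] for k in z.files); im=cv2.imread("pics/w1.png")
hsv=cv2.cvtColor(im,cv2.COLOR_BGR2HSV); white=(hsv[...,1]<60)&(hsv[...,2]>110); dark=hsv[...,2]<85
for n,s,p,pr in [("f0",(260,313),(.67,-.02,0),FRESH),("f1",(346,325),(.689,.092,0),FRESH),("f2",(527,248),(.583,.31,0),FRESH),("used",(292,115),(.425,.028,.006),USED)]:
    q,a=fit(c,white,s,p,pr); print(n,q.round(4),round(a,3))
W=[]
for n,s,p in [("w1",(357,153),(.47,.1,.006)),("w2",(296,191),(.51,.03,.006)),("w0",(292,115),(.425,.028,.006))]:
    q,a=fit(c,dark,s,p,CUP); W.append(q); print(n,q.round(4),round(a,3))
W=np.array(W);print("centre",W.mean(0),[np.hypot(*(W[i]-W[j])[:2]) for i,j in((0,1),(1,2),(0,2))])
E
```

```text
f0 [ 0.6702 -0.0225  0.    ] 0.914
f1 [0.689  0.0903 0.    ] 0.907
f2 [0.5822 0.314  0.    ] 0.88
used [0.4256 0.0291 0.006 ] 0.95
w1 [0.4672 0.0992 0.006 ] 0.934
w2 [0.5097 0.0287 0.006 ] 0.962
w0 [0.4275 0.027  0.006 ] 0.938
centre [0.46815386 0.05161681 0.006     ] [np.float64(0.0823254160431442), np.float64(0.08223112317599074), np.float64(0.08236406781691037)]
```

Request:
move_arm:
  deltas:
    - [[0.117, -0.04, 0.223, 0, -1], [0.117, -0.04, 0.223, 0, -1], [0.117, -0.04, 0.223, 0, -1], [0.117, -0.04, 0.223, 0, -1], [0.117, -0.04, 0.223, 0, -1], [0.117, -0.04, 0.223, 0, -1], [0.117, -0.04, 0.223, 0, -1], [0.117, -0.04, 0.223, 0, -1]]

```text
clock: 2.15
position: [0.4294, 0.0295, 0.0827]
ee_rot: [0.003, -0.001, 1.0, -0.0]
contact_force: [0.8, -0.2, 0.3]
width: 0.0856
gripper_force: 0.0
```

```bash
python3 - <<'E'
from h import *
s=manip.get_state();print(s["clock"],s["position"],s["ee_rot"],s["qd"].round(3)); print(totool((.426,.0285,.024)).round(4))
E
```

```text
2.15 [0.42935628 0.02951079 0.08268997] [ 2.63000682e-03 -5.86987960e-04  9.99996364e-01 -1.06285201e-04] [-0.005 -0.001  0.009 -0.002  0.002 -0.001]
[ 0.0046 -0.0012  0.0733]
```

Request:
move_arm:
  deltas:
    - [[0.001, 0, 0.071, 0, -1], [0.001, 0, 0.071, 0, -1], [0.001, 0, 0.071, 0, -1], [0.001, 0, 0.071, 0, -1], [0.001, 0, 0.071, 0, 1], [0.001, 0, 0.071, 0, 1], [0.001, 0, 0.071, 0, 1], [0.001, 0, 0.071, 0, 1], [0.001, 0, 0.071, 0, 1], [0.001, 0, 0.071, 0, 1], [0.001, 0, 0.071, 0, 1], [0.001, 0, 0.071, 0, 1]]
  squeeze: 25

```text
clock: 3.35
position: [0.426, 0.0292, 0.0248]
ee_rot: [0.0, -0.0, 1.0, 0.0]
contact_force: [-0.1, -0.2, 6.2]
width: 0.0283
gripper_force: 24.4
```

Request:
move_arm:
  deltas:
    - [[0, 0, -0.06, 0, 1], [0, 0, -0.12, 0, 1], [0, 0, -0.18, 0, 1], [-0.03, -0.06, -0.22, 0, 1], [-0.05, -0.12, -0.25, 0, 1], [-0.08, -0.18, -0.27, 0, 1], [-0.11, -0.24, -0.285, 0, 1], [-0.14, -0.3, -0.296, 0, 1], [-0.167, -0.36, -0.296, 0, 1], [-0.167, -0.411, -0.296, 0, 1], [-0.167, -0.411, -0.296, 0, 1], [-0.167, -0.411, -0.296, 0, 1]]

```text
clock: 4.55
position: [0.5597, -0.3035, 0.2598]
ee_rot: [-0.0, 0.002, 1.0, -0.001]
contact_force: [-0.0, 1.2, 0.0]
width: 0.0286
gripper_force: 25.1
```

```bash
python3 - <<'E'
from h import *
c=cam("wrist"); im=manip.get_image("wrist")[:,:,::-1].copy(); cv2.imwrite("pics/w2.png",im); np.savez("w2.npz",*c)
s=manip.get_state();print(s["clock"],s["position"],s["ee_rot"],s["qd"].round(3))
E
```

```text
4.6 [ 0.55912876 -0.30090918  0.25988065] [-6.14773059e-04  1.00459358e-03  9.99999114e-01  6.20340943e-04] [ 0.035 -0.03   0.037  0.017  0.015  0.004]
```

View pics/w2.png

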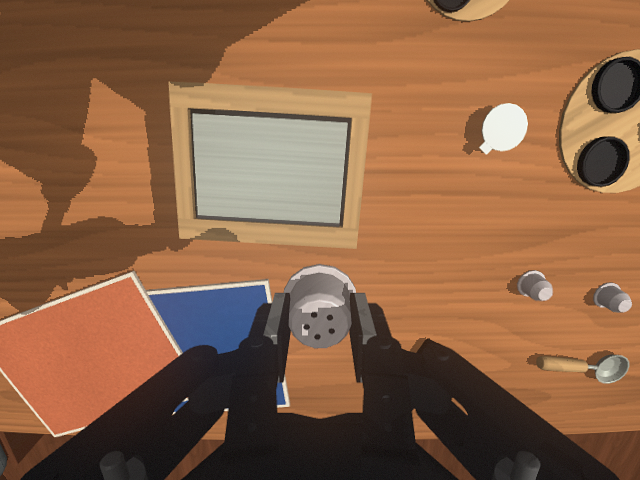

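The used capsule is held upright at (320,305). The bin window has corners at about (190,109), (352,118), (343,227) and (195,218), with dark gaps along its edges. I'll rectify the window to measure the gaps and find the hinge side.

```bash
python3 - <<'E'
from h import *
z=np.load("w2.npz"); c=tuple(z[k] for k in z.files); im=cv2.imread("pics/w2.png"); g=cv2.cvtColor(im,cv2.COLOR_BGR2GRAY)
# outer frame corners and window corners on z=.112
print(onplane(c,[(169,83),(372,94),(357,248),(180,238)],.112).round(4).tolist())
w=onplane(c,[(189,107),(353,117),(344,228),(195,220)],.112); print(w.round(4).tolist()); m=w.mean(0); 
# flap outline by brightness/low saturation
hsv=cv2.cvtColor(im,cv2.COLOR_BGR2HSV); fl=((hsv[...,1]<55)&(hsv[...,2]>110)).astype(np.uint8); n,l,st,ce=cv2.connectedComponentsWithStats(fl)
i=l[165,270]; P=onplane(c,np.argwhere(l==i)[:,::-1],.111)[:,:2]; r=cv2.minAreaRect(P.astype(np.float32)); print("flap rect",r)
fr=((hsv[...,0]>8)&(hsv[...,0]<25)&(hsv[...,1]>60)&(hsv[...,2]>150))
# gray profiles along bin x and y through flap centre
th=np.deg2rad(np.array([r[2],r[2]-90])[np.argmin(np.abs([r[2],r[2]-90]))]); print("yaw",th); C=np.array(r[0]); ex=np.array([np.cos(th),np.sin(th)]);ey=np.array([-ex[1],ex[0]])
def prof(e,f,s):
    t=np.arange(-.075,.0755,.001); acc=0
    for o in np.linspace(-s,s,41):
        X=C+np.outer(t,e)+o*f; uv=proj(c,np.c_[X,0*t+.111]).astype(np.float32); acc=acc+cv2.remap(g,uv[:,0],uv[:,1],1)[:,0].astype(float)
    return t,acc/41
for e,f,s in((ex,ey,.05),(ey,ex,.03)):
    t,a=prof(e,f,s); print([(round(x*1000),int(v)) for x,v in zip(t,a) if v<115 or 1<0])
E
```

```text
[[0.4414, -0.4208, 0.112], [0.4508, -0.2612, 0.112], [0.5796, -0.269, 0.112], [0.5697, -0.4286, 0.112]]
[[0.4595, -0.4069, 0.112], [0.468, -0.2757, 0.112], [0.5607, -0.2811, 0.112], [0.553, -0.4129, 0.112]]
flap rect ((0.5101755261421204, -0.3456069827079773), (0.12589210271835327, 0.08496537804603577), 86.29753112792969)
yaw -0.06462027227022768
[(-46, 90), (-45, 66), (-44, 67), (-43, 70), (43, 93), (44, 85), (45, 84)]
[(-66, 111), (-65, 101), (-64, 66), (-63, 81), (63, 110), (64, 66), (65, 69), (66, 111)]
```

Request:
move_arm:
  deltas:
    - [[0.0835, -0.0535, 0.0, 0.029, 1], [0.0835, -0.0535, 0.06, 0.029, 1], [0.0835, -0.0535, 0.12, 0.029, 1], [0.0835, -0.0535, 0.146, 0.029, 1], [0.0835, -0.0535, 0.146, 0.029, 1], [0.0835, -0.0535, 0.16, 0.029, 1], [0.0835, -0.0535, 0.172, 0.029, 1], [0.0835, -0.0535, 0.184, 0.029, 1], [0.0835, -0.0535, 0.184, 0.029, 1]]

```text
clock: 5.5
position: [0.4925, -0.3418, 0.113]
ee_rot: [-0.0, 0.03, 1.0, 0.0]
contact_force: [-0.4, -0.1, 1.3]
width: 0.0286
gripper_force: 25.2
```

```bash
python3 - <<'E'
from h import *
im=manip.get_image("side")[:,:,::-1]; w=manip.get_image("wrist")[:,:,::-1]
o=np.zeros((480,800,3),np.uint8); o[:375,:375]=cv2.resize(im[322:447,328:453],(375,375),interpolation=cv2.INTER_CUBIC); o[:,380:]=w[:,110:530]
cv2.imwrite("pics/push.png",o); s=manip.get_state(); print(s["clock"],s["position"],s["ee_rot"],s["contact_force"])
E
```

```text
5.6 [ 0.49266044 -0.34221221  0.11382868] [-9.18182524e-05  2.99713752e-02  9.99550751e-01  6.14550457e-05] [-0.61310667  0.48689523  0.92846213]
```

View pics/push.png

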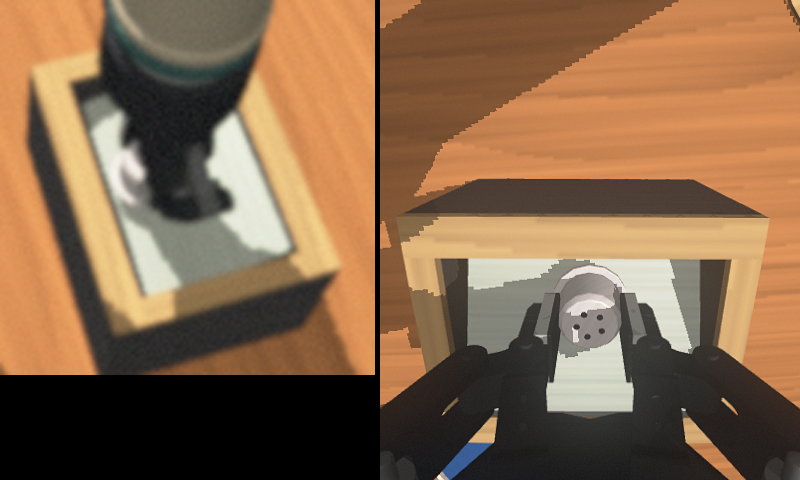

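The flap's robot-side edge has swung down: in the wrist half (right), dark side walls show at (450,290) and (715,290). So the hinge is on the far side, as assumed. I'll keep pushing and release.

Request:
move_arm:
  deltas:
    - [[0, 0, 0.018, 0, 1], [0, 0, 0.036, 0, 1], [0, 0, 0.05, 0, 1], [0, 0, 0.05, 0, 1], [0, 0, 0.05, 0, 1], [0, 0, 0.05, 0, -0.4], [0, 0, 0.05, 0, -0.4], [0, 0, 0.05, 0, -0.4], [0, 0, 0.05, 0, -0.4], [0, 0, 0.05, 0, -0.4]]

```text
clock: 6.6
position: [0.4928, -0.3425, 0.074]
ee_rot: [0.0, 0.03, 1.0, -0.0]
contact_force: [-0.3, -0.6, 1.0]
width: 0.0599
gripper_force: 0.2
```

```bash
python3 - <<'E'
from h import *
im=manip.get_image("wrist")[:,:,::-1]; cv2.imwrite("pics/rel.png",im[180:480,110:530])
E
```

```text
(no output)
```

View pics/rel.png

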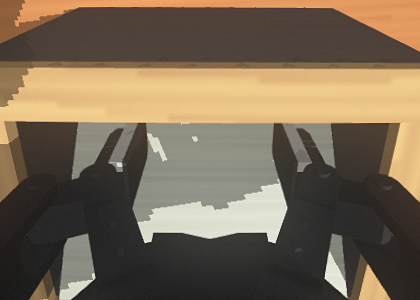

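The fingers are now empty and the capsule has gone down past the flap. I'm withdrawing and moving on to above fresh0.

Request:
move_arm:
  deltas:
    - [[0, 0, -0.05, 0, -0.4], [0, 0, -0.11, 0, -0.4], [0, 0, -0.16, 0, -0.4], [-0.02, 0.04, -0.16, 0, -1], [-0.05, 0.1, -0.16, -0.029, -1], [-0.08, 0.16, -0.16, -0.029, -1], [-0.11, 0.22, -0.15, -0.029, -1], [-0.14, 0.28, -0.12, -0.029, -1], [-0.17, 0.34, -0.08, -0.029, -1], [-0.198, 0.4, -0.05, -0.029, -1], [-0.198, 0.413, -0.021, -0.029, -1], [-0.198, 0.413, -0.021, -0.029, -1]]

```text
clock: 7.85
position: [0.6694, -0.0176, 0.0862]
ee_rot: [-0.003, -0.002, 1.0, 0.001]
contact_force: [-1.0, -0.2, 0.0]
width: 0.0853
gripper_force: 0.0
```

```bash
python3 - <<'E'
from h import *
s=manip.get_state();print(s["clock"],s["position"],s["ee_rot"],s["qd"].round(3)); print(totool((.6702,-.0225,.017)).round(4))
im=manip.get_image("scene")[:,:,::-1].copy(); cv2.imwrite("pics/scene1.png",im); a=cv2.imread("pics/scene0.png")
d=cv2.absdiff(im,a).max(2); print("diff flap",d[145:187,158:230].mean(),(d[145:187,158:230]>30).sum(),"bystander",(d[235:257,262:295]>30).sum(),(d[355:390,432:478]>30).sum(),"well0",(d[250:285,325:360]>30).sum())
q=manip.get_image("wrist")[:,:,::-1].copy(); cv2.imwrite("pics/w3.png",q); np.savez("w3.npz",*cam("wrist"))
E
```

```text
7.85 [ 0.66938164 -0.01762433  0.08623588] [-0.00308319 -0.00207186  0.99999225  0.00130441] [ 0.073  0.069 -0.006 -0.056 -0.08   0.096]
[-0.0015 -0.0063  0.0865]
diff flap 79.48478835978835 2417 bystander 0 0 well0 316
```

View pics/scene1.png

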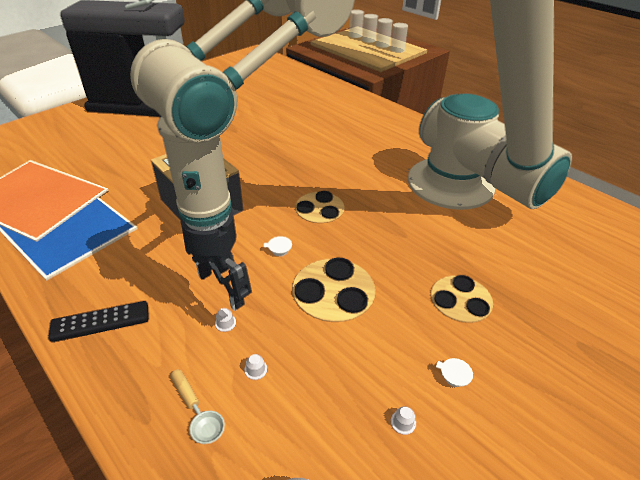

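The scene picture shows the arm hiding the bin from this camera. The holder is empty, and the creamers and fresh capsules are untouched. I'll check the flap from the next pose. Now grasping fresh0.

Request:
move_arm:
  deltas:
    - [[0, 0, 0, 0, -1], [0, 0, 0.045, 0, -1], [0, 0, 0.091, 0, -1], [0, 0, 0.091, 0, -1], [0, 0, 0.091, 0, -1], [0, 0, 0.091, 0, 1], [0, 0, 0.091, 0, 1], [0, 0, 0.091, 0, 1], [0, 0, 0.091, 0, 1], [0, 0, 0.091, 0, 1], [0, 0, 0.091, 0, 1], [0, 0, 0.091, 0, 1]]

```text
clock: 9.15
position: [0.6712, -0.0221, 0.0191]
ee_rot: [0.001, -0.0, 1.0, -0.0]
contact_force: [-0.9, 0.4, 5.8]
width: 0.029
gripper_force: 24.7
```

Request:
move_arm:
  deltas:
    - [[0, 0, -0.055, 0, 1], [0, 0, -0.1, 0, 1], [0.05, 0.016, -0.1, 0, 1], [0.1, 0.032, -0.1, 0, 1], [0.15, 0.048, -0.1, 0, 1], [0.2, 0.064, -0.09, 0, 1], [0.2, 0.064, -0.06, 0, 1], [0.2, 0.064, -0.06, 0, 1], [0.2, 0.064, -0.06, 0, 1]]

```text
clock: 10.05
position: [0.5114, 0.029, 0.066]
ee_rot: [0.0, -0.0, 1.0, -0.0]
contact_force: [0.5, -0.1, -0.5]
width: 0.0289
gripper_force: 25.0
```

```bash
python3 - <<'E'
from h import *
s=manip.get_state();print(s["clock"],s["position"],s["ee_rot"],s["width"],s["qd"].round(3)); print(totool((.5097,.0287,.025)).round(4))
c=cam("wrist"); q=manip.get_image("wrist")[:,:,::-1].copy(); a=cv2.imread("pics/side0.png"); d=manip.get_image("side")[:,:,::-1]
e=manip.get_image("scene")[:,:,::-1]; a2=cv2.imread("pics/scene0.png"); cv2.imwrite("pics/scene2.png",e)
f=cv2.absdiff(e,a2).max(2)[145:187,158:230]; g=cv2.absdiff(d,a).max(2)[340:420,352:426]; print("scene",f.mean(),(f>40).sum(),"side",g.mean(),(g>40).sum())
cv2.imwrite("pics/side2.png",d)
o=np.zeros((480,800,3),np.uint8); o[:,:500]=q[:,70:570]; o[:276,500:]=cv2.resize(e[140:232,145:245],(300,276)); o[280:480,500:]=cv2.resize(d[322:447,328:453],(300,200)); cv2.imwrite("pics/c9.png",o)
E
```

```text
10.05 [0.51139921 0.0290044  0.06599219] [ 3.79693013e-04 -2.94544566e-04  9.99999884e-01 -1.99344986e-05] 0.02893057785795934 [-0.005 -0.001 -0.034 -0.001  0.001  0.002]
[ 0.0022 -0.0004  0.0512]
scene 22.282076719576718 451 side 9.244763513513513 213
```

View pics/c9.png

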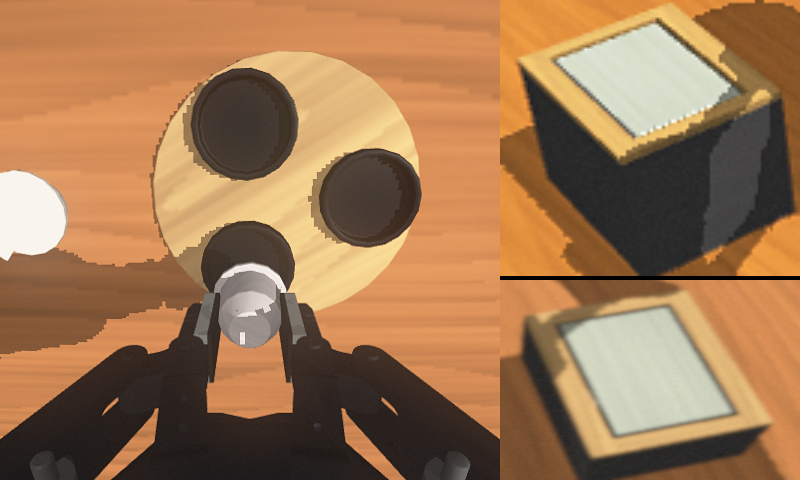

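Both bin crops (right) show the flap closed with nothing on it. The held capsule is upright just above its well at (248,290). I'm lowering it and letting go.

Request:
move_arm:
  deltas:
    - [[0.0015, 0, 0.025, 0, 1], [0.0015, 0, 0.045, 0, 1], [0.0015, 0, 0.05, 0, 1], [0.0015, 0, 0.05, 0, 1], [0.0015, 0, 0.05, 0, 1], [0.0015, 0, 0.05, 0, 0], [0.0015, 0, 0.05, 0, -0.4], [0.0015, 0, 0.05, 0, -0.4], [0.0015, 0, 0.05, 0, -0.4], [0.0015, 0, 0.03, 0, -0.4], [0.0015, 0, -0.02, 0, -0.4], [0.0015, 0, -0.05, 0, -0.4]]

```text
clock: 11.4
position: [0.5101, 0.029, 0.1076]
ee_rot: [0.001, -0.0, 1.0, -0.0]
contact_force: [0.8, -0.6, 0.5]
width: 0.0597
gripper_force: 0.0
```

Request:
move_arm:
  deltas:
    - [[-0.06, 0.02, -0.01, 0, -1], [-0.12, 0.04, -0.01, 0, -1], [-0.18, 0.06, 0, 0, -1], [-0.225, 0.077, 0.01, 0, -1], [-0.225, 0.077, 0.02, 0, -1], [-0.225, 0.077, 0.02, 0, -1], [-0.225, 0.077, 0.02, 0, -1]]

```text
clock: 12.1
position: [0.6877, 0.0904, 0.0891]
ee_rot: [-0.001, -0.0, 1.0, -0.0]
contact_force: [-0.1, 0.6, -0.9]
width: 0.0856
gripper_force: 0.0
```

```bash
python3 - <<'E'
from h import *
c=cam("wrist"); im=manip.get_image("wrist")[:,:,::-1].copy(); cv2.imwrite("pics/w4.png",im)
s=manip.get_state();print(s["clock"],s["position"])
hsv=cv2.cvtColor(im,cv2.COLOR_BGR2HSV); white=(hsv[...,1]<60)&(hsv[...,2]>110)
for n,p in [("f1",(.689,.0903,0)),("f0 in w2",(.5097,.0287,.006))]:
    s=cen(hull(c,p,FRESH))[0]; q,a=fit(c,white,s,p,FRESH); print(n,s.round(),q.round(4),round(a,2))
E
```

```text
12.15 [0.68797928 0.09034199 0.08991137]
f1 [318. 255.] [0.689  0.0901 0.    ] 0.92
f0 in w2 [201. -58.] [0.6867 0.0901 0.006 ] 0.87
```

Request:
move_arm:
  deltas:
    - [[-0.001, 0, 0.045, 0, -1], [-0.001, 0, 0.089, 0, -1], [-0.001, 0, 0.089, 0, -1], [-0.001, 0, 0.089, 0, -1], [-0.001, 0, 0.089, 0, 1], [-0.001, 0, 0.089, 0, 1], [-0.001, 0, 0.089, 0, 1], [-0.001, 0, 0.089, 0, 1], [-0.001, 0, 0.089, 0, 1], [-0.001, 0, 0.089, 0, 1], [-0.001, 0, 0.089, 0, 1]]

```text
clock: 13.25
position: [0.6908, 0.0908, 0.0199]
ee_rot: [0.001, -0.0, 1.0, 0.0]
contact_force: [-1.3, 0.5, 6.0]
width: 0.0284
gripper_force: 24.8
```

Request:
move_arm:
  deltas:
    - [[0, 0, -0.06, 0, 1], [0, 0, -0.115, 0, 1], [0.06, -0.015, -0.115, 0, 1], [0.12, -0.03, -0.115, 0, 1], [0.18, -0.045, -0.115, 0, 1], [0.24, -0.06, -0.115, 0, 1], [0.3, -0.073, -0.115, 0, 1], [0.327, -0.079, -0.09, 0, 1], [0.327, -0.079, -0.06, 0, 1], [0.327, -0.079, -0.06, 0, 1], [0.327, -0.079, -0.06, 0, 1]]

```text
clock: 14.35
position: [0.4292, 0.0274, 0.0668]
ee_rot: [0.0, -0.0, 1.0, 0.0]
contact_force: [-0.5, -0.0, 0.8]
width: 0.0282
gripper_force: 25.0
```

```bash
python3 - <<'E'
from h import *
s=manip.get_state();print(s["clock"],s["position"],s["width"],s["qd"].round(3)); print(totool((.428,.027,.026)).round(4))
E
```

```text
14.35 [0.42924808 0.02737629 0.06681149] 0.028227585544942615 [ 0.006 -0.006 -0.031  0.002 -0.001  0.   ]
[ 0.0016 -0.0005  0.051 ]
```

Request:
move_arm:
  deltas:
    - [[0.001, 0, 0.025, 0, 1], [0.001, 0, 0.045, 0, 1], [0.001, 0, 0.05, 0, 1], [0.001, 0, 0.05, 0, 1], [0.001, 0, 0.05, 0, 1], [0.001, 0, 0.05, 0, 0], [0.001, 0, 0.05, 0, -0.4], [0.001, 0, 0.05, 0, -0.4], [0.001, 0, 0.05, 0, -0.4], [0.001, 0, 0.03, 0, -0.4], [0.001, 0, -0.02, 0, -0.4], [0.001, 0, -0.07, 0, -0.4]]

```text
clock: 15.55
position: [0.4269, 0.0275, 0.123]
ee_rot: [-0.001, -0.0, 1.0, 0.0]
contact_force: [1.3, -0.8, 0.7]
width: 0.0599
gripper_force: 0.0
```

Request:
move_arm:
  deltas:
    - [[-0.025, 0.05, 0, 0, -1], [-0.055, 0.1, 0, 0, -1], [-0.08, 0.15, 0, 0, -1], [-0.11, 0.2, 0, 0, -1], [-0.135, 0.25, 0, 0, -1], [-0.165, 0.3, 0.01, 0, -1], [-0.194, 0.359, 0.03, 0, -1], [-0.194, 0.359, 0.04, 0, -1], [-0.194, 0.359, 0.04, 0, -1], [-0.194, 0.359, 0.04, 0, -1]]

```text
clock: 16.55
position: [0.5818, 0.3136, 0.09]
ee_rot: [-0.001, -0.0, 1.0, -0.001]
contact_force: [-0.6, -0.4, -1.0]
width: 0.0853
gripper_force: 0.0
```

```bash
python3 - <<'E'
from h import *
c=cam("wrist"); im=manip.get_image("wrist")[:,:,::-1].copy(); cv2.imwrite("pics/w5.png",im)
s=manip.get_state();print(s["clock"],s["position"],s["ee_rot"])
hsv=cv2.cvtColor(im,cv2.COLOR_BGR2HSV); white=(hsv[...,1]<60)&(hsv[...,2]>110)
p=(.582,.314,0); s=cen(hull(c,p,FRESH))[0]; q,a=fit(c,white,s,p,FRESH); print(s.round(),q.round(4),round(a,2), totool((q[0],q[1],.018)).round(4))
E
```

```text
16.6 [0.58215587 0.31338072 0.09076581] [-4.26979539e-04  1.00366274e-04  9.99999826e-01 -3.95174949e-04]
[319. 253.] [0.5824 0.3136 0.    ] 0.92 [-0.0004  0.0003  0.091 ]
```

Request:
move_arm:
  deltas:
    - [[0, 0, 0.045, 0, -1], [0, 0, 0.09, 0, -1], [0, 0, 0.09, 0, -1], [0, 0, 0.09, 0, -1], [0, 0, 0.09, 0, 1], [0, 0, 0.09, 0, 1], [0, 0, 0.09, 0, 1], [0, 0, 0.09, 0, 1], [0, 0, 0.09, 0, 1], [0, 0, 0.09, 0, 1], [0, 0, 0.09, 0, 1]]

```text
clock: 17.7
position: [0.5834, 0.3149, 0.0198]
ee_rot: [0.001, -0.0, 1.0, 0.0]
contact_force: [-1.0, -1.3, 5.8]
width: 0.0281
gripper_force: 24.7
```

Request:
move_arm:
  deltas:
    - [[0, 0, -0.06, 0, 1], [0, 0, -0.115, 0, 1], [0.03, -0.05, -0.115, 0, 1], [0.055, -0.1, -0.115, 0, 1], [0.08, -0.15, -0.115, 0, 1], [0.11, -0.2, -0.115, 0, 1], [0.135, -0.25, -0.115, 0, 1], [0.144, -0.269, -0.09, 0, 1], [0.144, -0.269, -0.06, 0, 1], [0.144, -0.269, -0.06, 0, 1], [0.144, -0.269, -0.06, 0, 1]]

```text
clock: 18.8
position: [0.468, 0.0995, 0.0667]
ee_rot: [-0.0, -0.0, 1.0, 0.0]
contact_force: [-0.3, -0.2, 1.1]
width: 0.0285
gripper_force: 25.0
```

```bash
python3 - <<'E'
from h import *
s=manip.get_state();print(s["clock"],s["position"],s["width"],s["qd"].round(3)); print(totool((.4677,.0992,.026)).round(4))
E
```

```text
18.8 [0.46795402 0.09954852 0.06667064] 0.02851510996208226 [ 0.01  -0.011 -0.027  0.001 -0.002  0.   ]
[ 0.0003 -0.0004  0.0508]
```

Request:
move_arm:
  deltas:
    - [[0, 0, 0.025, 0, 1], [0, 0, 0.045, 0, 1], [0, 0, 0.05, 0, 1], [0, 0, 0.05, 0, 1], [0, 0, 0.05, 0, 1], [0, 0, 0.05, 0, 0], [0, 0, 0.05, 0, -0.4], [0, 0, 0.05, 0, -0.4], [0, 0, 0.05, 0, -0.4], [0, 0, 0.03, 0, -0.4], [0, 0, -0.02, 0, -0.4], [0, 0, -0.07, 0, -0.4]]

```text
clock: 20.0
position: [0.4669, 0.0993, 0.1229]
ee_rot: [-0.001, -0.0, 1.0, -0.0]
contact_force: [1.7, 1.1, -0.4]
width: 0.0598
gripper_force: 0.0
```

Request:
move_arm:
  deltas:
    - [[-0.05, 0, -0.04, 0, -0.4], [-0.1, 0, -0.1, 0, -0.4], [-0.12, 0, -0.15, 0, -0.4], [-0.12, 0, -0.18, 0, -0.4], [-0.12, 0, -0.18, 0, -0.4], [-0.12, 0, -0.18, 0, -0.4], [-0.12, 0, -0.18, 0, -0.4]]

```text
clock: 20.7
position: [0.5624, 0.0994, 0.2649]
ee_rot: [-0.002, -0.0, 1.0, -0.0]
contact_force: [-0.6, -0.4, -0.2]
width: 0.0597
gripper_force: 0.0
```

```bash
python3 - <<'E'
from h import *
c=cam("wrist"); im=manip.get_image("wrist")[:,:,::-1].copy(); cv2.imwrite("pics/w6.png",im)
s=manip.get_state();print(s["clock"],s["position"],s["qd"].round(3))
hsv=cv2.cvtColor(im,cv2.COLOR_BGR2HSV); white=(hsv[...,1]<60)&(hsv[...,2]>110)
for n,p in dict(w2=(.5097,.0287,.006),w0=(.4273,.027,.006),w1=(.4672,.0992,.006)).items():
    sd=cen(hull(c,p,FRESH))[0]; q,a=fit(c,white,sd,p,FRESH); print(n,q.round(4),round(a,2),"off mm",((q-p)[:2]*1000).round(1))
g=manip.get_image("side")[:,:,::-1]; d=manip.get_image("scene")[:,:,::-1]
o=np.zeros((480,800,3),np.uint8); x,y=proj(c,(.468,.052,.02))[0].astype(int); k=im[max(0,y-110):y+130,max(0,x-125):x+125]; k=cv2.resize(k,(500,480)); o[:,:500]=k
o[:230,500:]=cv2.resize(d[140:232,145:245],(300,230)); o[240:480,500:]=cv2.resize(g[322:447,328:453],(300,240)); cv2.imwrite("pics/fin.png",o)
E
```

```text
20.75 [0.56238087 0.09939031 0.26480113] [ 0.002  0.004 -0.002  0.002  0.     0.001]
w2 [0.5088 0.0298 0.006 ] 0.94 off mm [-0.9  1.1]
w0 [0.4271 0.0283 0.006 ] 0.95 off mm [-0.2  1.3]
w1 [0.4675 0.1009 0.006 ] 0.95 off mm [0.3 1.7]
```

View pics/fin.png

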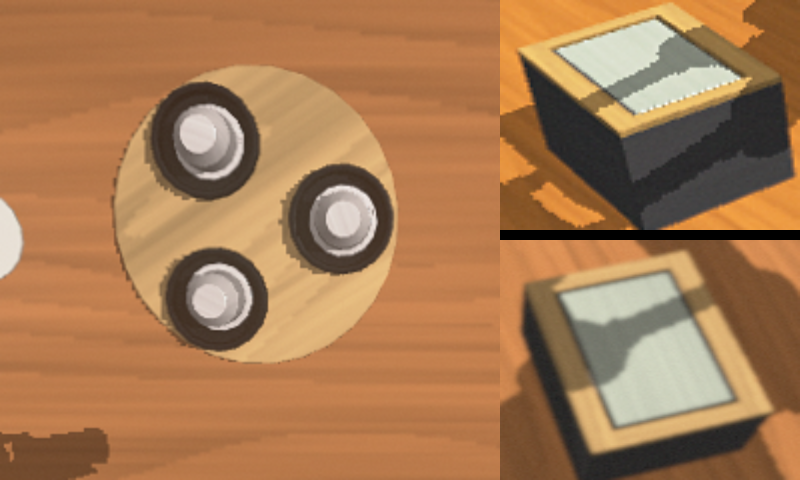

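The final view shows all three capsules upright and centred in their wells at (205,140), (342,217) and (215,298). Their fitted positions are within 2 mm of the well centres. The flap is closed with nothing on it, and the arm is clear, so I'm handing in.

```bash
python3 -c "
from rig import manip
print(manip.sign_off())"
```

```text
the job is handed in; nothing more can be done
None
```

The job is handed in at about 21 s of the 72 s allowed: the used capsule was pushed through the flap, which closed again, and each well holds an upright fresh capsule within 2 mm of centre by the last camera fit; the hand-in returned no verdict.

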